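# Level the specimen photo stand and click its ratchet to the red tooth

### The arm

A 7-joint arm with a two-finger parallel gripper is mounted at the origin on the work surface. World frame = base frame: x ahead of the robot, y to its left, z up, the work surface at z = 0. Lengths are in m, angles in rad, forces in N, time in s.
With the tool pointing down it reaches from about 0.425 to 0.95 m from the base axis. Payload 4.7 kg.
Tool frame: the origin (TCP) lies midway between the tips of the shut fingers; the grasp point (between the pads) lies 19 mm behind it (grip_depth is the distance from the TCP to the grasp point, in m); z points along the fingers, y is the line along which they close (so a half turn about z gives the same grasp; the last joint's range is limited). The gripper opens to 87 mm and grips with 3 to 60 N. Pads are 19 mm wide; open, the fingers measure 117 mm over their backs; the gripper's body (75 mm by 190 mm) begins 51 mm behind the grasp point.
Start: joints at [1.31, 0.469, -0.049, 1.532, 0.024, 1.141, -0.082], TCP at [0.155, -0.657, 0.223] pointing down, gripper open.
Joint ranges: [-2.59, 2.59], [-0.33, 1.99], [-1.39, 1.29], [0.1, 2.45], [-1.04, 4.18], [0.21, 1.99], [-2.66, 2.66]. Speed limits (rad/s): [2.57, 2.57, 3.14, 3.14, 3.14, 3.14, 3.14].

### API

Orientations are given as [roll, pitch, yaw] about the fixed x, y, z axes, in that order (R = Rz(yaw) Ry(pitch) Rx(roll)).
In Python, from bench import * gives the robot as it stands.
- The arm moves only by the tool step_arm, never from a script. Its arguments are lists of equal length, an entry for each row: "fingers": the gripper command: -1 is fully open, 1 is shut, values between are in proportion; "travel": the shift along the world's x, y, z in mm, a list of three; "rot": the turn, a rotation vector about the world's x, y, z in degrees, a list of three. A call has 1 to 5 rows; each row is the pose to reach, as a shift and turn from the pose commanded when the call began; what a row does not reach only later rows make up. A row lasts 1/12 s, in which the tool goes at most 41.7 mm and 7.16 degrees, less where a joint would pass 70% of its speed; a pose out of reach is approached as far as the arm can. A call with a gripper value outside its range is refused whole. The fingers move at their own pace and stop on an object; the grip force is fixed at half the most. Time passes only in rows, so rows that repeat a pose let the fingers close. It gives the time, the measured TCP pose, the force, the opening and the grip force at its end, in the units of the state.
- state(): the state, without advancing time (a new reading comes with each control period).
- snapshot(name): name is "side" or "top"; returns a dict with "image" (420x560x3 uint8, blue, green, red), "fx", "fy", "cx", "cy" (pixels), "world_from_camera" (4x4, takes a point from camera to world coordinates). Camera axes: x right, y down, z forward; pixel columns grow to the right and rows downward; lengths in m; the calibration is good to about 2 mm. A picture is of the moment at which its call begins. There is no depth.
- finish_job(): hands the job in; it is judged then, once.
Trained networks look in the newest picture that a camera, given by its name, has taken for a name from the list of things; names that differ only in an ending like _2 or _b are one class to them, and where a whole thing is asked for, a point or a joint stands for the part that bears it (a point fixed in the world has none). Each returns a list of dicts, best first, with "score" (0 to 1); they miss things now and then, are a little off and sometimes report something else, mostly with a low value. They report only what shows in the picture. A call takes as long as a camera call.
- boxes_of(camera, query): "location" ([column, row] in pixels, amid what is visible of it).
- outline_of(camera, query): "region" (420x560 bool, what is visible of it) and "location" ([column, row] in pixels, amid what is visible of it).
The state is a dict: "time": time; "joints": joint angles; "qvel": joint speeds; "joint_torque": joint torques, N m; "ee_pos": TCP position; "orientation": TCP orientation; "contact_force": force on the tool from outside, world axes, zero at the start; "moment": the same for the moment, N m; "gripper_width": opening from 0.0 (shut) to 1.0 (fully open); "grasp_force": force on a finger pad.
Only numpy, scipy, OpenCV 4.12 (cv2) and the standard library are available. Lean on these libraries where they do the work, as an engineer would, in place of code of your own. Each camera call takes 0.05 s, during which the arm holds its last target. There are 200 camera calls.

### The job

Get the vertebra cast ready for its photograph: first turn the blue foot knob until the hinged platform sits level (needle of the level dial on its green mark), then turn the black ratchet knob clockwise until the brass pawl has dropped in behind the red tooth and holds the wheel there. Do not touch the vertebra cast, leave the jar, the brush and the loose bone where they are, and let go of everything at the end.

Things in the scene. Friction and masses are not known exactly. Their poses are not given: they have to be found in the camera images.
- foot_grip (a point): Centre of the grip of the blue levelling foot knob: an upright bar 50 mm long, 16 mm thick, 36 mm high (this point is 17 mm below its top and 19 mm above its 5 mm thick, 48 mm wide round flange). Its z axis is the vertical turning axis; its x axis runs along the bar (white line at the +x end), so pinch it across y. About 90 mm above the table. The knob stands on the stand's fixed base and keeps its height
- foot (a joint): Turn of the blue foot knob, rad, grows clockwise from above; stiff (0.12 N m), stays where it is left. 1 rad clockwise raises the platform's knob end by 0.02 rad of tilt; 0 = platform level. Starts between -2.5 and -1.2, runs from -3.2 to 1.3
- platform (a joint): Tilt of the hinged aluminium platform (165 by 375 mm, 8 mm thick), rad; 0 = level, negative = its foot-knob end is low. It turns about a hinge at the end away from the foot knob and always follows the foot knob
- platform_mid (a point): Middle of the platform's top face, 44 mm above the table when level. Its +y points to the hinge end, its -y to the foot knob, its +x away from the robot side of the stand
- needle (a joint): Red needle of the white level dial (60 mm wide, flat on the platform's far side beside the foot knob), rad; ten times the platform's tilt, 0 = on the green mark, which is about 0.2 rad wide
- wheel_grip (a point): Centre of the grip of the black ratchet knob: an upright bar 50 mm long, 16 mm thick, 36 mm high (this point is 17 mm below its top and 24 mm above the top of the toothed wheel under it). Its z axis is the turning axis (square to the platform), its x axis runs along the bar (white line at the +x end, which points at the red tooth). About 84 mm above the table with the platform level
- wheel (a joint): Turn of ratchet wheel and black knob, rad, grows clockwise from above; 0 = pawl caught behind the red tooth; one tooth each 0.524 rad. Starts 2 to 4 teeth before the red one. Turns clockwise only (about 0.1 N m), cannot be turned back past a caught tooth. A spring (about 0.05 N m) turns it back to the last tooth passed: go 0.1 to 0.3 rad beyond a tooth, then let go; it may be retaken after any click
- red_tooth (a point): Crest of the red-painted tooth, at half the wheel's thickness. The wheel is steel, 70 mm wide, 10 mm thick, with 12 saw teeth 7 mm deep, and sits under the black knob
- pawl (a joint): Lift of the brass sprung pawl on the far side of the wheel, rad; about 0.02 = dropped fully in between two teeth, about 0.17 = on a tooth's crest
- vertebra: Bone-coloured vertebra cast, 70 mm long, 72 mm wide, 33 mm high, fixed on the dark 90 mm turntable near the hinge end; origin at the middle of its underside, about 68 mm above the table; it turns with the ratchet wheel; the two axes are 136 mm apart. Not to be touched
- jar_mid (a point): Centre of a loose sample jar, 52 mm wide, 75 mm high, bystander
- brush_mid (a point): Centre of a loose brush, 170 mm long, 20 mm thick, lying on the table, bystander
- bone_mid (a point): Centre of a loose piece of long bone, 124 mm long, 24 mm thick, lying on the table, bystander

How it is judged:
By the outcome, as a careful person would: the job done as asked, in the order asked, and still so for the second after the job is handed in, with the robot touching nothing.
It also fails if it takes over 72 s, if anything falls off the work surface, if the arm or the gripper's body presses on something with over 40 N, if the wrist force passes 120 N, or if a joint passes its speed limit or range.

## Working session

There is one attempt and no reset: what is moved stays moved. The work goes in short steps, Python scripts to look and compute and a tool call to move; the robot and the scene stay as the last step left them, time stands still between calls to the robot, and variables do not carry over. Pictures are saved under pics/ and viewed, at most 10 in all, crops included, and the job is handed in when it is done.

Besides the shell and the picture viewer there is one more tool, called after ">>>" in YAML: its name, and indented under it one key for each argument. step_arm: Moves the arm, as the interface text tells. Its arguments: {"type":"object","properties":{"fingers":{"type":"array"},"travel":{"type":"array"},"rot":{"type":"array"}},"required":["fingers","travel","rot"]}

```bash
mkdir -p pics
cat > h.py <<'E'
from bench import *
import numpy as np, cv2
def ray(s,p):
    T=np.array(s["world_from_camera"]);d=T[:3,:3]@np.array([(p[0]-s["cx"])/s["fx"],(p[1]-s["cy"])/s["fy"],1]);return T[:3,3],d
def atz(s,p,z):
    o,d=ray(s,p);return o+d*(z-o[2])/d[2]
def proj(s,P):
    T=np.linalg.inv(np.array(s["world_from_camera"]));q=T[:3,:3]@np.array(P)+T[:3,3];return [round(s["fx"]*q[0]/q[2]+s["cx"],1),round(s["fy"]*q[1]/q[2]+s["cy"],1)]
E
python3 - <<'E'
from h import *
st=state();print(st)
Z=dict(foot_grip=.09,wheel_grip=.084,red_tooth=.055,vertebra=.08,jar_mid=.037,brush_mid=.01,bone_mid=.012,needle=.05,platform_mid=.044,pawl=.055)
for c in("top","side"):
    s=snapshot(c);cv2.imwrite(f"pics/{c}0.png",s["image"]);print(c,np.array(s["world_from_camera"])[:3,3].round(3))
    for k,z in Z.items():
        for b in boxes_of(c,k)[:2]:print(k,round(b["score"],2),np.round(b["location"]),atz(s,b["location"],z).round(3))
E
```

```text
{'time': 0.0, 'joints': array([ 1.31009222,  0.46945399, -0.04860096,  1.53368547,  0.02412264,
        1.14099725, -0.08232842]), 'qvel': array([ 8.08609179e-04, -7.76470487e-04,  6.78285869e-04,  5.02226797e-04,
       -3.29475583e-04,  3.86460838e-04, -7.57557264e-05]), 'joint_torque': array([ 4.64729001e-04, -5.07989180e+01, -8.10487219e-02, -2.36166126e+01,
       -6.14924286e-02,  3.77941725e-02,  1.78407049e-04]), 'ee_pos': array([ 0.15494027, -0.65636302,  0.22149458]), 'orientation': array([-3.13963718e+00,  8.95474395e-05,  2.31822038e-01]), 'contact_force': array([-0.64844737,  0.20958367,  0.31666448]), 'moment': array([ 0.00478144, -0.02541895,  0.01998062]), 'grasp_force': 0.0, 'gripper_width': 1.0008846734898673}
top [0.565 0.107 1.142]
foot_grip 0.84 [432. 255.] [ 0.526 -0.204  0.09 ]
wheel_grip 0.82 [371. 250.] [ 0.537 -0.067  0.084]
red_tooth 0.64 [370. 252.] [ 0.531 -0.07   0.055]
vertebra 0.65 [315. 230.] [0.584 0.061 0.08 ]
jar_mid 0.91 [393. 180.] [ 0.705 -0.132  0.037]
brush_mid 0.91 [317. 164.] [0.749 0.052 0.01 ]
bone_mid 0.56 [257. 206.] [0.645 0.201 0.012]
platform_mid 0.94 [355. 243.] [ 0.553 -0.036  0.044]
pawl 0.34 [428. 253.] [ 0.529 -0.206  0.055]
side [0.279 0.554 0.583]
foot_grip 0.76 [422. 157.] [ 0.511 -0.175  0.09 ]
wheel_grip 0.88 [384. 191.] [ 0.521 -0.034  0.084]
red_tooth 0.68 [386. 191.] [ 0.531 -0.07   0.055]
vertebra 0.75 [337. 206.] [0.569 0.056 0.08 ]
jar_mid 0.9 [329. 153.] [ 0.716 -0.134  0.037]
brush_mid 0.7 [268. 195.] [0.748 0.052 0.01 ]
bone_mid 0.63 [258. 252.] [0.65  0.193 0.012]
needle 0.64 [259. 256.] [0.618 0.22  0.05 ]
needle 0.38 [389. 191.] [ 0.529 -0.08   0.05 ]
platform_mid 0.87 [362. 200.] [ 0.559 -0.025  0.044]
platform_mid 0.23 [419. 156.] [ 0.54  -0.246  0.044]
pawl 0.67 [333. 208.] [0.586 0.042 0.055]
pawl 0.43 [366. 184.] [ 0.576 -0.066  0.055]
```

View pics/top0.png

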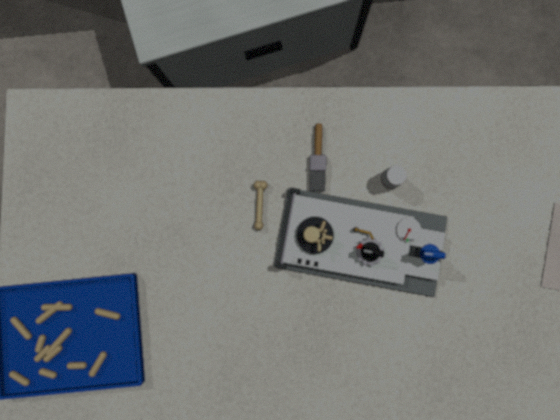

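View pics/side0.png

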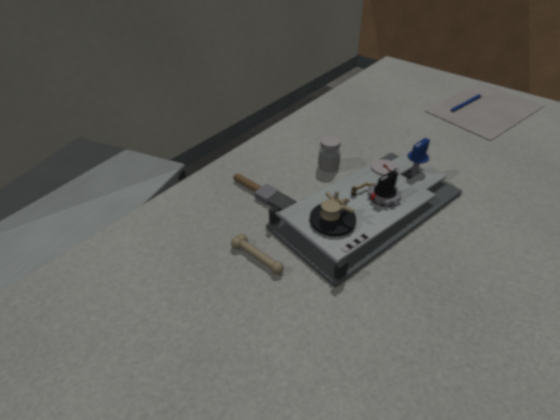

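```bash
cat >> h.py <<'E'
def tri(ss,ps):
    A=np.zeros((3,3));b=np.zeros(3)
    for s,p in zip(ss,ps):
        o,d=ray(s,p);d/=np.linalg.norm(d);M=np.eye(3)-np.outer(d,d);A+=M;b+=M@o
    return np.linalg.solve(A,b)
def crop(s,c0,c1,r0,r1,f):return cv2.resize(s["image"][r0:r1,c0:c1],None,fx=f,fy=f,interpolation=cv2.INTER_CUBIC)
E
python3 - <<'E'
from h import *
S={c:snapshot(c) for c in("top","side")}
a=crop(S["top"],340,460,205,295,6.6);b=crop(S["side"],340,460,120,210,6.6)
cv2.imwrite("pics/a1.png",a);cv2.imwrite("pics/b1.png",b)
for k in("foot_grip","wheel_grip"):
    print(k,tri(list(S.values()),[boxes_of(c,k)[0]["location"] for c in S]).round(4))
    r=outline_of("top",k)[0]["region"];ys,xs=np.nonzero(r)
    print(len(xs),[cv2.minAreaRect(np.c_[xs,ys].astype(np.float32))])
r=outline_of("top","platform_mid")[0]["region"];ys,xs=np.nonzero(r);print(cv2.minAreaRect(np.c_[xs,ys].astype(np.float32)))
E
```

```text
foot_grip [ 0.5257 -0.2057  0.071 ]
376 [((431.00006103515625, 252.50003051757812), (20.57182502746582, 23.702320098876953), 63.43495178222656)]
wheel_grip [ 0.5373 -0.0762  0.0446]
591 [((369.0, 251.0), (26.0, 28.0), 90.0)]
((364.66253662109375, 242.1226806640625), (156.19618225097656, 69.63094329833984), 10.491477012634277)
```

View pics/a1.png

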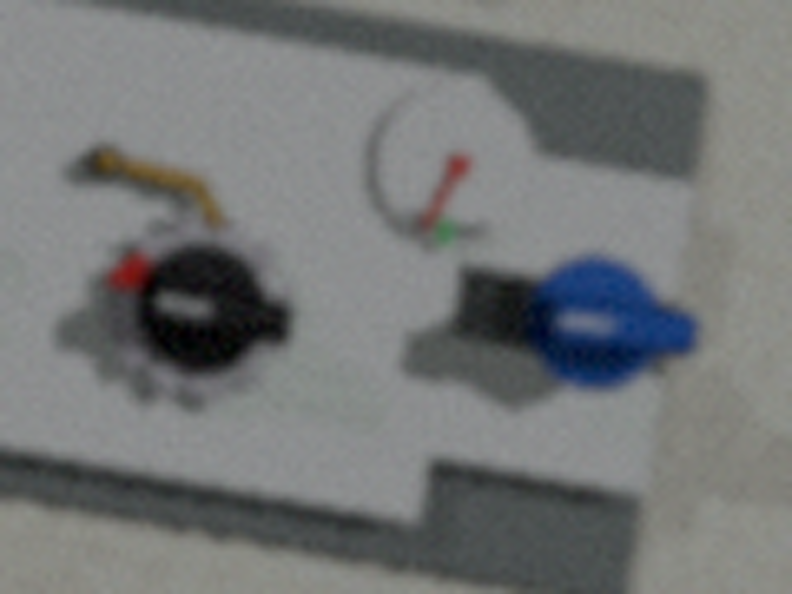

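View pics/b1.png

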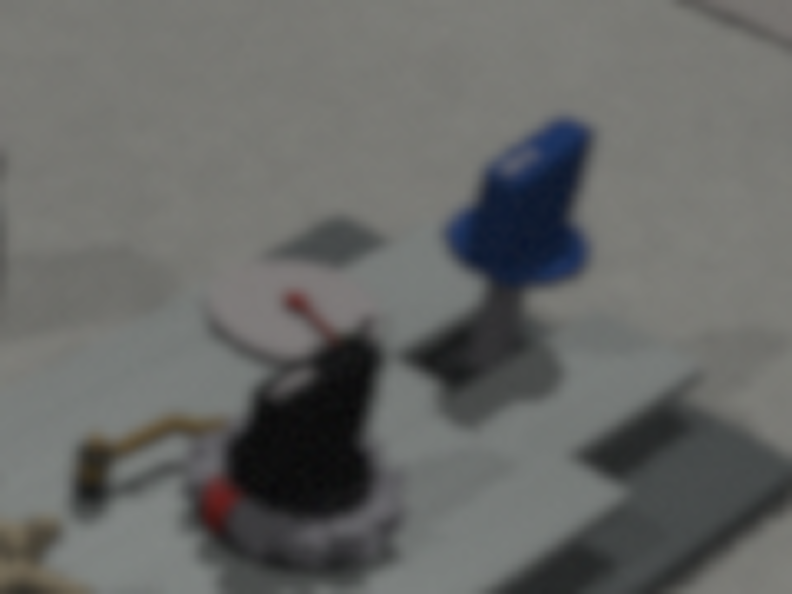

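Run:
```python
from h import *
s=snapshot("top");d=snapshot("side")
A=lambda u,v:(340+u/6.6,205+v/6.6)
B=lambda u,v:(340+u/6.6,120+v/6.6)
print("flange",atz(s,A(597,322),.069),"f tri",tri([s,d],[A(597,322),B(517,243)]))
print("foot white",atz(s,A(558,322),.107),atz(s,A(612,326),.107),"far end",atz(s,A(695,333),.105),atz(s,A(545,318),.107))
print("foot side top ends",atz(d,B(490,175),.107),atz(d,B(575,130),.107))
print("wheel disk",atz(s,A(200,308),.066),"white",atz(s,A(160,298),.10),atz(s,A(208,310),.10),"far",atz(s,A(290,325),.1))
print("red",atz(s,A(128,272),.053),"pawltip",atz(s,A(215,218),.055),"pivot",atz(s,A(100,160),.055))
print("side wheel top ends",atz(d,B(270,385),.1),atz(d,B(365,335),.1))
print(s["fx"])
```

```text
flange [ 0.52761047 -0.20749408  0.069     ] f tri [ 0.52794416 -0.20804598  0.06641848]
foot white [ 0.5289238  -0.18318329  0.107     ] [ 0.5275747  -0.20139942  0.107     ] far end [ 0.52513926 -0.23001735  0.105     ] [ 0.5302741  -0.17881798  0.107     ]
foot side top ends [ 0.53237396 -0.17795803  0.107     ] [ 0.5227253  -0.22003095  0.107     ]
wheel disk [ 0.53242373 -0.06874645  0.066     ] white [ 0.53685166 -0.04957983  0.1       ] [ 0.53276269 -0.06592116  0.1       ] far [ 0.52765753 -0.09382893  0.1       ]
red [ 0.54486407 -0.04531299  0.053     ] pawltip [ 0.5641379  -0.07631699  0.055     ] pivot [ 0.58488861 -0.03547562  0.055     ]
side wheel top ends [ 0.53609827 -0.04498551  0.1       ] [ 0.52613005 -0.08466931  0.1       ]
458.093510021877
```

>>> step_arm:
  fingers: [0, 0, 0, 0, 0]
  travel:
    - [35, 20, 0]
    - [70, 40, 0]
    - [105, 60, 0]
    - [140, 80, 0]
    - [175, 100, 0]
  rot:
    - [0, 0, 7]
    - [0, 0, 14]
    - [0, 0, 21]
    - [0, 0, 28]
    - [0, 0, 35]

```text
time: 2.07
ee_pos: [0.3316, -0.5559, 0.2229]
orientation: [3.141, 0.0, 0.848]
contact_force: [-0.3, -0.0, -0.6]
gripper_width: 0.71
grasp_force: 0.0
```

>>> step_arm:
  fingers: [0, 0, 0, 0, 0]
  travel:
    - [28, 28, 0]
    - [56, 56, 0]
    - [84, 84, 0]
    - [112, 112, 0]
    - [140, 140, 0]
  rot:
    - [0, 0, 7]
    - [0, 0, 14]
    - [0, 0, 21]
    - [0, 0, 28]
    - [0, 0, 35]

```text
time: 2.48
ee_pos: [0.4712, -0.4156, 0.2229]
orientation: [3.141, 0.0, 1.459]
contact_force: [0.4, -0.3, -0.3]
gripper_width: 0.509
grasp_force: 0.0
```

>>> step_arm:
  fingers: [0, 0, 0, 0, 0]
  travel:
    - [10, 38, 0]
    - [20, 76, 0]
    - [30, 114, 0]
    - [40, 152, 0]
    - [50, 190, 0]
  rot:
    - [0, 0, 0]
    - [0, 0, 0.5]
    - [0, 0, 0.5]
    - [0, 0, 0.5]
    - [0, 0, 0.5]

```text
time: 2.9
ee_pos: [0.5203, -0.2252, 0.2228]
orientation: [3.141, 0.0, 1.462]
contact_force: [1.0, 0.2, 0.4]
gripper_width: 0.502
grasp_force: 0.0
```

>>> step_arm:
  fingers: [0, 0, 0, 0, 0]
  travel:
    - [6, 20, -10]
    - [6, 20, -40]
    - [6, 20, -70]
    - [6, 20, -90]
    - [6, 20, -90]
  rot:
    - [0, 0, 0]
    - [0, 0, 0]
    - [0, 0, 0]
    - [0, 0, 0]
    - [0, 0, 0]

```text
time: 3.32
ee_pos: [0.523, -0.2062, 0.1285]
orientation: [-3.133, -0.002, 1.463]
contact_force: [-1.4, -0.1, -0.2]
gripper_width: 0.5
grasp_force: 0.0
```

Run:
```python
from h import *
st=state();print(st['ee_pos'],st['joints'].round(2))
a=crop(snapshot("top"),380,460,205,285,7);b=crop(snapshot("side"),370,450,100,180,7)
cv2.imwrite("pics/c1.png",cv2.resize(np.hstack([a,b]),(800,400)))
```

```text
[ 0.522983   -0.20616883  0.12849245] [ 0.67  0.44 -0.47  1.87  0.25  0.9  -0.03]
```

View pics/c1.png

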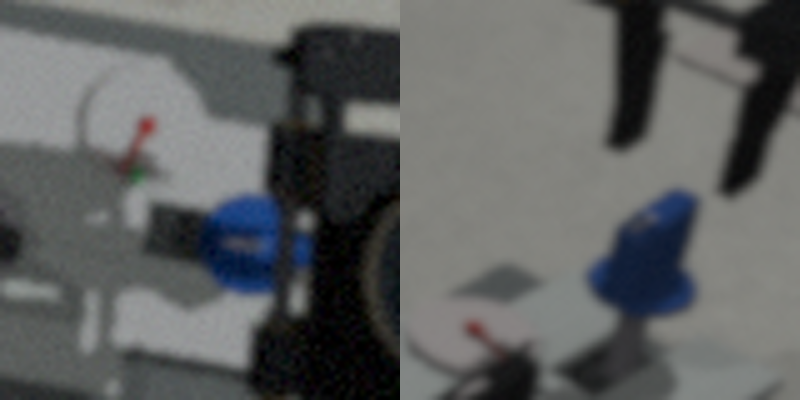

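>>> step_arm:
  fingers: [0, 0, 0, 0, 0]
  travel:
    - [1, 0, -15]
    - [1, 0, -30]
    - [1, 0, -45]
    - [1, 0, -55]
    - [1, 0, -55]
  rot:
    - [0, 0, 0]
    - [0, 0, 0]
    - [0, 0, 0]
    - [0, 0, 0]
    - [0, 0, 0]

```text
time: 3.83
ee_pos: [0.5268, -0.2071, 0.0772]
orientation: [-3.141, -0.0, 1.462]
contact_force: [-0.1, -1.1, 0.4]
gripper_width: 0.501
grasp_force: 0.0
```

>>> step_arm:
  fingers: [0, 0, 0, 0, 0]
  travel:
    - [0, 0, 0]
    - [0, 0, 0]
    - [0, 0, 0]
    - [0, 0, 0]
    - [0, 0, 0]
  rot:
    - [0, 0, 0]
    - [0, 0, 0]
    - [0, 0, 0]
    - [0, 0, 0]
    - [0, 0, 0]

```text
time: 4.25
ee_pos: [0.5275, -0.2071, 0.0782]
orientation: [3.14, 0.0, 1.462]
contact_force: [-0.3, 0.2, -0.2]
gripper_width: 0.5
grasp_force: 0.0
```

Good. Close and check forces.

>>> step_arm:
  fingers: [1, 1, 1, 1, 1]
  travel:
    - [0, 0, 0]
    - [0, 0, 0]
    - [0, 0, 0]
    - [0, 0, 0]
    - [0, 0, 0]
  rot:
    - [0, 0, 0]
    - [0, 0, 0]
    - [0, 0, 0]
    - [0, 0, 0]
    - [0, 0, 0]

```text
time: 4.67
ee_pos: [0.5272, -0.2069, 0.0775]
orientation: [3.141, -0.0, 1.462]
contact_force: [2.1, -0.5, 0.3]
gripper_width: 0.206
grasp_force: 3.1
```

>>> step_arm:
  fingers: [1, 1, 1, 1, 1]
  travel:
    - [0, 0, 0]
    - [0, 0, 0]
    - [0, 0, 0]
    - [0, 0, 0]
    - [0, 0, 0]
  rot:
    - [0, 0, 0]
    - [0, 0, 0]
    - [0, 0, 0]
    - [0, 0, 0]
    - [0, 0, 0]

```text
time: 5.08
ee_pos: [0.5282, -0.2071, 0.0777]
orientation: [3.139, -0.0, 1.462]
contact_force: [4.2, -1.2, -5.0]
gripper_width: 0.18
grasp_force: 30.0
```

>>> step_arm:
  fingers: [1, 1, 1, 1, 1]
  travel:
    - [0, 0, 0]
    - [0, 0, 0]
    - [0, 0, 0]
    - [0, 0, 0]
    - [0, 0, 0]
  rot:
    - [0, 0, -4]
    - [0, 0, -8]
    - [0, 0, -12]
    - [0, 0, -16]
    - [0, 0, -20]

```text
time: 5.5
ee_pos: [0.5278, -0.2069, 0.0777]
orientation: [3.14, -0.0, 1.111]
contact_force: [4.4, -0.6, -3.5]
gripper_width: 0.181
grasp_force: 30.0
```

>>> step_arm:
  fingers: [1, 1, 1, 1, 1]
  travel:
    - [0, 0, 0]
    - [0, 0, 0]
    - [0, 0, 0]
    - [0, 0, 0]
    - [0, 0, 0]
  rot:
    - [0, 0, -4]
    - [0, 0, -8]
    - [0, 0, -12]
    - [0, 0, -16]
    - [0, 0, -20]

```text
time: 5.92
ee_pos: [0.5275, -0.2067, 0.0777]
orientation: [3.141, -0.0, 0.762]
contact_force: [2.9, -0.4, -1.6]
gripper_width: 0.18
grasp_force: 30.0
```

```bash
cat >> h.py <<'E'
def needle():
    s=snapshot("top");f=8
    a=crop(s,385,430,212,250,f).astype(int);b,g,r=a[...,0],a[...,1],a[...,2]
    red=(r-np.maximum(g,b)>40);gr=(g-np.maximum(r,b)>15)
    out=[]
    for m in(red,gr):
        y,x=np.nonzero(m);out.append((len(x),x.mean() if len(x) else 0,y.mean() if len(x) else 0))
    y,x=np.nonzero(red)
    v=cv2.fitLine(np.c_[x,y].astype(np.float32),cv2.DIST_L2,0,.01,.01).ravel()
    p=np.c_[x,y][np.argmin(y)]
    print(np.round(out,1),"needle deg from down",np.degrees(np.arctan2(v[0],v[1])).round(1),"top",p,"ends",np.c_[x,y][np.argmax(y)])
    return s
E
python3 - <<'E'
from h import *
st=state();print(st['contact_force'],st['moment'],st['joints'].round(2))
needle()
# initial from saved pic for reference
im=cv2.imread("pics/top0.png")
import h;h.snapshot=lambda n:{"image":im};needle()
E
```

```text
[ 2.85851842 -0.43628777 -1.5785931 ] [-0.13146482 -0.70302529  0.17343867] [ 0.51  0.48 -0.27  1.92  0.18  0.77 -0.67]
[[521.  196.7 148.9]
 [254.  183.8 229. ]] needle deg from down 162.1 top [193 135] ends [190 171]
[[406.  194.7 146.8]
 [578.  179.8 226.1]] needle deg from down 152.6 top [193 135] ends [188 159]
```

>>> step_arm:
  fingers: [1, 1, 1, 1, 1]
  travel:
    - [0, 0, 0]
    - [0, 0, 0]
    - [0, 0, 0]
    - [0, 0, 0]
    - [0, 0, 0]
  rot:
    - [0, 0, -4]
    - [0, 0, -8]
    - [0, 0, -12]
    - [0, 0, -16]
    - [0, 0, -20]

```text
time: 6.38
ee_pos: [0.5272, -0.2063, 0.0777]
orientation: [-3.141, -0.0, 0.414]
contact_force: [2.5, 1.0, -2.0]
gripper_width: 0.181
grasp_force: 30.0
```

>>> step_arm:
  fingers: [1, 1, 1, 1, 1]
  travel:
    - [0, 0, 0]
    - [0, 0, 0]
    - [0, 0, 0]
    - [0, 0, 0]
    - [0, 0, 0]
  rot:
    - [0, 0, -4]
    - [0, 0, -8]
    - [0, 0, -12]
    - [0, 0, -16]
    - [0, 0, -20]

```text
time: 6.8
ee_pos: [0.527, -0.2059, 0.0776]
orientation: [-3.141, 0.0, 0.065]
contact_force: [2.0, 1.8, -0.9]
gripper_width: 0.18
grasp_force: 30.0
```

Run:
```python
from h import *
st=state();print(st['joints'].round(2))
ims=[snapshot("top") for _ in range(4)]
m=np.mean([i["image"].astype(float) for i in ims],0).astype(np.uint8)
z=lambda im:cv2.convertScaleAbs(cv2.resize(im[212:250,388:428],(400,380),interpolation=cv2.INTER_CUBIC),alpha=1.3)
cv2.imwrite("pics/n1.png",np.hstack([z(cv2.imread("pics/top0.png")),z(m)]))
```

```text
[ 0.38  0.46 -0.1   1.93  0.06  0.75 -1.27]
```

View pics/n1.png

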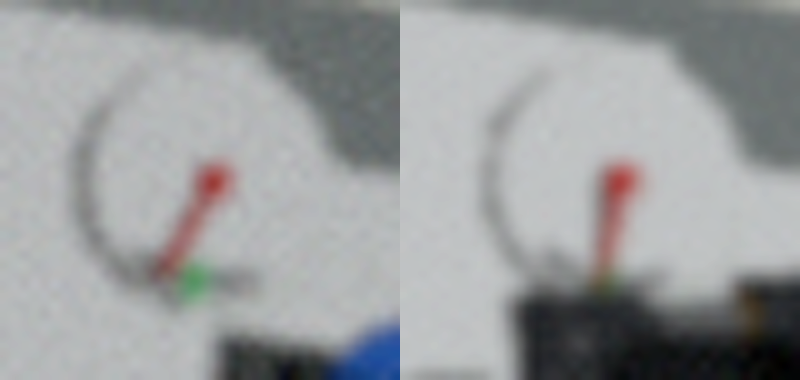

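>>> step_arm:
  fingers: [0, 0, 0, 0, 0]
  travel:
    - [0, 0, 0]
    - [0, 0, 0]
    - [0, 0, 0]
    - [0, 0, 0]
    - [0, 0, 0]
  rot:
    - [0, 0, 0]
    - [0, 0, 0]
    - [0, 0, 0]
    - [0, 0, 0]
    - [0, 0, 0]

```text
time: 7.42
ee_pos: [0.5267, -0.2074, 0.0775]
orientation: [3.141, 0.001, 0.066]
contact_force: [-0.1, 0.7, 0.2]
gripper_width: 0.458
grasp_force: 0.0
```

>>> step_arm:
  fingers: [0, 0, 0, 0, 0]
  travel:
    - [0, 0, 0]
    - [0, 0, 20]
    - [0, 0, 45]
    - [0, -15, 75]
    - [0, -50, 90]
  rot:
    - [0, 0, 0]
    - [0, 0, 0]
    - [0, 0, 0]
    - [0, 0, 0]
    - [0, 0, 7]

```text
time: 7.83
ee_pos: [0.5297, -0.2523, 0.171]
orientation: [-3.141, -0.004, 0.199]
contact_force: [1.5, -0.1, -0.5]
gripper_width: 0.504
grasp_force: 0.0
```

>>> step_arm:
  fingers: [0, 0, 0, 0, 0]
  travel:
    - [0, -25, 0]
    - [0, -50, 0]
    - [0, -75, 0]
    - [0, -75, 0]
    - [0, -75, 0]
  rot:
    - [0, 0, 7]
    - [0, 0, 14]
    - [0, 0, 21]
    - [0, 0, 28]
    - [0, 0, 35]

```text
time: 8.25
ee_pos: [0.5261, -0.3345, 0.1673]
orientation: [3.142, 0.001, 0.801]
contact_force: [0.3, 1.3, 0.2]
gripper_width: 0.5
grasp_force: 0.0
```

Run:
```python
from h import *
ims=[snapshot("top") for _ in range(6)]
m=np.mean([i["image"].astype(float) for i in ims],0).astype(np.uint8);cv2.imwrite("pics/m2.png",m)
z=lambda a:cv2.convertScaleAbs(cv2.resize(a,(400,400),interpolation=cv2.INTER_CUBIC),alpha=1.3)
cv2.imwrite("pics/n2.png",np.hstack([z(m[210:250,388:428]),z(m[220:280,340:400])]))
s=ims[0];w=[boxes_of("top","wheel_grip"),boxes_of("top","red_tooth"),boxes_of("top","foot_grip")]
print([ (b["location"]) for x in w for b in x[:1]])
```

```text
[[369.8, 250.0], [258.9, 199.1], [431.2, 253.3]]
```

View pics/n2.png

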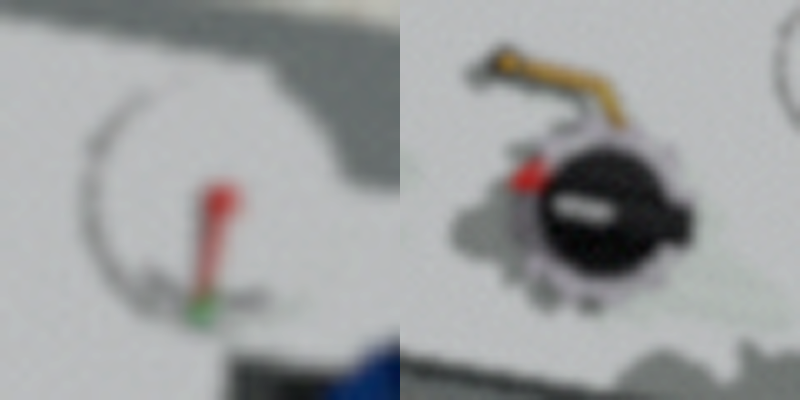

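>>> step_arm:
  fingers: [0, 0, 0, 0, 0]
  travel:
    - [1, 36, 0]
    - [2, 72, 0]
    - [3, 108, 0]
    - [4, 144, 0]
    - [5, 180, 0]
  rot:
    - [0, 0, 7]
    - [0, 0, 14]
    - [0, 0, 21]
    - [0, 0, 28]
    - [0, 0, 35]

```text
time: 9.12
ee_pos: [0.532, -0.1502, 0.1678]
orientation: [3.141, 0.0, 1.415]
contact_force: [0.4, 0.1, -0.8]
gripper_width: 0.497
grasp_force: 0.0
```

>>> step_arm:
  fingers: [0, 0, 0, 0, 0]
  travel:
    - [0, 35, 0]
    - [0, 70, -10]
    - [0, 85, -25]
    - [0, 85, -40]
    - [0, 85, -40]
  rot:
    - [0, 0, 0]
    - [0, 0, 0]
    - [0, 0, 0]
    - [0, 0, 0]
    - [0, 0, 0]

```text
time: 9.53
ee_pos: [0.5302, -0.0652, 0.1254]
orientation: [-3.137, 0.0, 1.413]
contact_force: [0.3, 0.1, 0.1]
gripper_width: 0.502
grasp_force: 0.0
```

>>> step_arm:
  fingers: [0, 0, 0, 0, 0]
  travel:
    - [0, 0, 0]
    - [0, 0, 0]
    - [0, 0, 0]
    - [0, 0, 0]
    - [0, 0, 0]
  rot:
    - [0, 0, 0]
    - [0, 0, 0]
    - [0, 0, 0]
    - [0, 0, 0]
    - [0, 0, 0]

```text
time: 9.95
ee_pos: [0.5325, -0.0676, 0.1282]
orientation: [3.14, 0.0, 1.409]
contact_force: [0.3, -0.5, -0.1]
gripper_width: 0.497
grasp_force: 0.0
```

Run:
```python
from h import *
z=lambda a:cv2.convertScaleAbs(cv2.resize(a,(400,400),interpolation=cv2.INTER_CUBIC),alpha=1.3)
cv2.imwrite("pics/w1.png",np.hstack([z(snapshot("top")["image"][210:290,330:410]),z(snapshot("side")["image"][140:220,340:420])]))
```

```text
(no output)
```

View pics/w1.png

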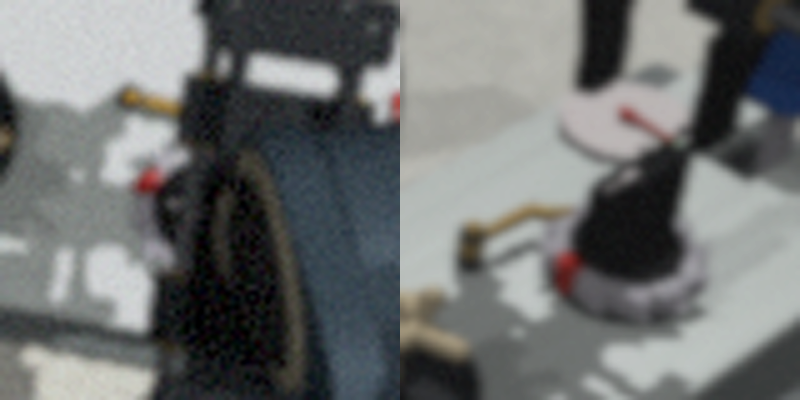

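>>> step_arm:
  fingers: [0, 0, 0, 0, 0]
  travel:
    - [0, 0, -14]
    - [0, 0, -28]
    - [0, 0, -42]
    - [0, 0, -55]
    - [0, 0, -55]
  rot:
    - [0, 0, 1]
    - [0, 0, 1]
    - [0, 0, 1]
    - [0, 0, 1]
    - [0, 0, 1]

```text
time: 10.47
ee_pos: [0.5303, -0.0671, 0.0705]
orientation: [-3.137, 0.0, 1.427]
contact_force: [-0.7, -1.0, 0.5]
gripper_width: 0.499
grasp_force: 0.0
```

>>> step_arm:
  fingers: [0.2, 0.4, 0.5, 1, 1]
  travel:
    - [0, 0, 0]
    - [0, 0, 0]
    - [0, 0, 0]
    - [0, 0, 0]
    - [0, 0, 0]
  rot:
    - [0, 0, 0]
    - [0, 0, 0]
    - [0, 0, 0]
    - [0, 0, 0]
    - [0, 0, 0]

```text
time: 10.88
ee_pos: [0.5327, -0.067, 0.0733]
orientation: [3.14, -0.0, 1.427]
contact_force: [4.5, -0.4, -1.0]
gripper_width: 0.205
grasp_force: 3.5
```

>>> step_arm:
  fingers: [1, 1, 1, 1, 1]
  travel:
    - [0, 0, 0]
    - [0, 0, 0]
    - [0, 0, 0]
    - [0, 0, 0]
    - [0, 0, 0]
  rot:
    - [0, 0, 0]
    - [0, 0, 0]
    - [0, 0, 0]
    - [0, 0, 0]
    - [0, 0, 0]

```text
time: 11.3
ee_pos: [0.5335, -0.0672, 0.0733]
orientation: [3.139, -0.0, 1.427]
contact_force: [4.7, -0.6, 2.5]
gripper_width: 0.18
grasp_force: 29.8
```

>>> step_arm:
  fingers: [1, 1, 1, 1, 1]
  travel:
    - [0, 0, 0]
    - [0, 0, 0]
    - [0, 0, 0]
    - [0, 0, 0]
    - [0, 0, 0]
  rot:
    - [0, 0, -4]
    - [0, 0, -8]
    - [0, 0, -12]
    - [0, 0, -16]
    - [0, 0, -20]

```text
time: 11.72
ee_pos: [0.5343, -0.0672, 0.0733]
orientation: [3.137, -0.002, 1.077]
contact_force: [6.6, -1.8, -0.0]
gripper_width: 0.18
grasp_force: 29.9
```

>>> step_arm:
  fingers: [1, 1, 1, 1, 1]
  travel:
    - [0, 0, 0]
    - [0, 0, 0]
    - [0, 0, 0]
    - [0, 0, 0]
    - [0, 0, 0]
  rot:
    - [0, 0, -4]
    - [0, 0, -8]
    - [0, 0, -12]
    - [0, 0, -16]
    - [0, 0, -20]

```text
time: 12.13
ee_pos: [0.5349, -0.0678, 0.0733]
orientation: [3.137, -0.004, 0.727]
contact_force: [8.9, -3.4, -1.9]
gripper_width: 0.184
grasp_force: 30.0
```

>>> step_arm:
  fingers: [1, 1, 1, 1, 1]
  travel:
    - [0, 0, 0]
    - [0, 0, 0]
    - [0, 0, 0]
    - [0, 0, 0]
    - [0, 0, 0]
  rot:
    - [0, 0, -5]
    - [0, 0, -10]
    - [0, 0, -15]
    - [0, 0, -20]
    - [0, 0, -25]

```text
time: 12.55
ee_pos: [0.5354, -0.0687, 0.0733]
orientation: [3.137, -0.006, 0.289]
contact_force: [9.9, -4.5, -2.9]
gripper_width: 0.184
grasp_force: 30.0
```

Run:
```python
from h import *
print(state()['joints'].round(2))
z=lambda a:cv2.convertScaleAbs(cv2.resize(a,(400,400),interpolation=cv2.INTER_CUBIC),alpha=1.3)
cv2.imwrite("pics/w2.png",np.hstack([z(snapshot("top")["image"][220:280,340:400]),z(snapshot("side")["image"][150:210,350:410])]))
```

```text
[ 0.15  0.43 -0.13  1.99  0.09  0.71 -1.31]
```

View pics/w2.png

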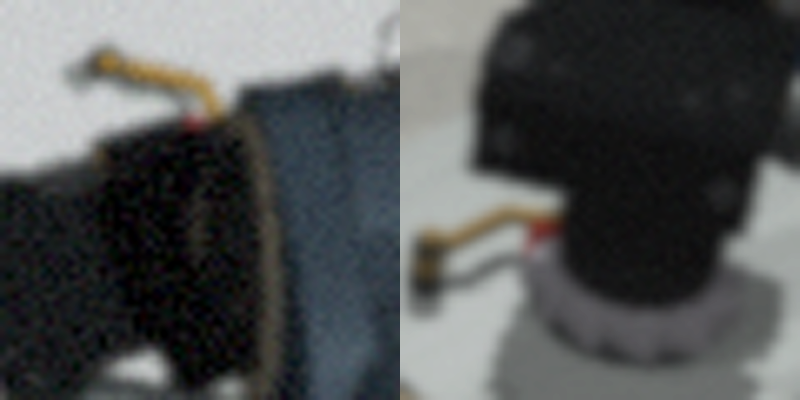

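>>> step_arm:
  fingers: [1, 1, 1, 1, 1]
  travel:
    - [0, 0, 0]
    - [0, 0, 0]
    - [0, 0, 0]
    - [0, 0, 0]
    - [0, 0, 0]
  rot:
    - [0, 0, -5]
    - [0, 0, -10]
    - [0, 0, -15]
    - [0, 0, -20]
    - [0, 0, -25]

```text
time: 13.07
ee_pos: [0.5355, -0.0698, 0.0734]
orientation: [3.139, -0.008, -0.148]
contact_force: [9.3, -7.0, -3.0]
gripper_width: 0.183
grasp_force: 30.0
```

>>> step_arm:
  fingers: [1, 1, 1, 1, 1]
  travel:
    - [0, 0, 0]
    - [0, 0, 0]
    - [0, 0, 0]
    - [0, 0, 0]
    - [0, 0, 0]
  rot:
    - [0, 0, -4]
    - [0, 0, -8]
    - [0, 0, -13]
    - [0, 0, -13]
    - [0, 0, -13]

```text
time: 13.48
ee_pos: [0.5354, -0.0703, 0.0733]
orientation: [3.14, -0.008, -0.371]
contact_force: [9.2, -8.1, -2.1]
gripper_width: 0.183
grasp_force: 30.0
```

Run:
```python
from h import *
print(state()['joints'].round(2),state()['moment'])
z=lambda a:cv2.convertScaleAbs(cv2.resize(a,(400,400),interpolation=cv2.INTER_CUBIC),alpha=1.3)
cv2.imwrite("pics/w3.png",np.hstack([z(snapshot("top")["image"][220:280,340:400]),z(snapshot("side")["image"][150:210,350:410])]))
```

```text
[ 0.02  0.43  0.04  2.   -0.02  0.7  -1.87] [-1.41921536 -1.69943668  0.01581668]
```

View pics/w3.png

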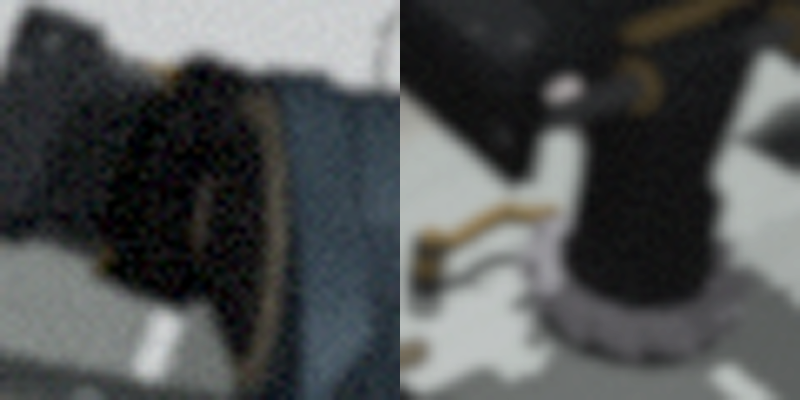

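>>> step_arm:
  fingers: [0, 0, 0, 0, 0]
  travel:
    - [0, 0, 0]
    - [0, 0, 0]
    - [0, 0, 0]
    - [0, 0, 0]
    - [0, 0, 0]
  rot:
    - [0, 0, 0]
    - [0, 0, 0]
    - [0, 0, 0]
    - [0, 0, 0]
    - [0, 0, 0]

```text
time: 14.0
ee_pos: [0.5312, -0.0662, 0.0722]
orientation: [3.141, 0.002, -0.369]
contact_force: [-0.1, -0.2, 0.2]
gripper_width: 0.457
grasp_force: 0.0
```

>>> step_arm:
  fingers: [0, 0, 0, 0, 0]
  travel:
    - [0, 0, 0]
    - [0, 0, 20]
    - [0, 0, 45]
    - [0, 0, 75]
    - [0, 0, 110]
  rot:
    - [0, 0, 0]
    - [0, 0, 0]
    - [0, 0, 0]
    - [0, 0, 0]
    - [0, 0, 0]

```text
time: 14.42
ee_pos: [0.5306, -0.0666, 0.1825]
orientation: [3.14, 0.004, -0.37]
contact_force: [-0.1, -0.2, -0.1]
gripper_width: 0.497
grasp_force: 0.0
```

>>> step_arm:
  fingers: [0, 0, 0, 0, 0]
  travel:
    - [0, -40, 0]
    - [0, -80, 0]
    - [0, -120, 0]
    - [0, -160, 0]
    - [0, -200, 0]
  rot:
    - [0, 0, 7]
    - [0, 0, 14]
    - [0, 0, 21]
    - [0, 0, 28]
    - [0, 0, 35]

```text
time: 14.83
ee_pos: [0.5318, -0.2623, 0.1827]
orientation: [-3.141, -0.0, 0.222]
contact_force: [0.8, 0.1, -0.4]
gripper_width: 0.496
grasp_force: 0.0
```

>>> step_arm:
  fingers: [0, 0, 0, 0, 0]
  travel:
    - [0, -40, 0]
    - [0, -80, 0]
    - [0, -110, 0]
    - [0, -110, 0]
    - [0, -110, 0]
  rot:
    - [0, 0, 0]
    - [0, 0, 0]
    - [0, 0, 0]
    - [0, 0, 0]
    - [0, 0, 0]

```text
time: 15.25
ee_pos: [0.5309, -0.3733, 0.1819]
orientation: [-3.141, 0.001, 0.211]
contact_force: [0.0, 0.2, -0.3]
gripper_width: 0.497
grasp_force: 0.0
```

Run:
```python
from h import *
import scipy.ndimage as nd
ims=[snapshot("top") for _ in range(6)];s=ims[0]
m=np.mean([i["image"].astype(float) for i in ims],0);cv2.imwrite("pics/fin.png",m)
def blobs(im,name):
    b,g,r=[im[...,i].astype(float) for i in range(3)]
    for lab,M in(("red",(r-np.maximum(g,b)>25)),("green",g-np.maximum(r,b)>10),("brass",(r-b>45)&(g-b>20)),("white",np.minimum(np.minimum(r,g),b)>95)):
        L,n=nd.label(M[220:280,340:430])
        for i in range(1,n+1):
            y,x=np.nonzero(L==i)
            if 2<=len(x)<60:print(name,lab,len(x),(x.mean()+340).round(1),(y.mean()+220).round(1),"x",x.min()+340,x.max()+340,"y",y.min()+220,y.max()+220)
blobs(cv2.imread("pics/m2.png"),"before");blobs(m,"after")
w=m.mean(2)[242:262,360:382].astype(int);print(w)
for k in("jar_mid","brush_mid","bone_mid","wheel_grip"):print(k,boxes_of("top",k)[0]["location"])
```

```text
before red 21 409.3 232.0 x 408 411 y 228 237
before red 27 359.3 246.2 x 356 362 y 244 248
before green 6 408.2 240.8 x 407 409 y 240 242
before brass 3 356.0 229.0 x 355 357 y 229 229
before brass 21 365.7 232.0 x 359 371 y 230 236
before white 2 368.5 251.0 x 368 369 y 251 251
after red 22 409.2 232.0 x 408 411 y 228 237
after red 18 375.0 239.9 x 373 377 y 238 242
after green 6 408.2 240.8 x 407 409 y 240 242
after brass 4 356.0 228.8 x 355 357 y 228 229
after brass 21 365.7 232.0 x 359 371 y 230 236
after white 5 374.0 246.0 x 374 374 y 244 248
[[ 95 106 114 115 108  96  86  74  67  57  52  40  38  51  71  72  62  74
   99 117 126 132]
 [ 91 101 107 104  89  69  51  37  30  24  19  17  23  58  88  88  62  59
   88 110 120 127]
 [102  98  91  78  61  38  23  14   9   6   8   6  23  63  96  90  60  51
   83 108 119 127]
 [111  95  72  52  33  19   7   8  13   7   3   7  33  69  98  92  57  46
   76 102 117 125]
 [106  84  54  29  13   9   9   7   7   2   9  14  35  75 100  90  55  36
   59  90 111 122]
 [100  69  39  17  13   5   8   5   2   4   8  10  44  82 100  86  48  24
   46
[... 832 characters left out ...]
   41  68  94 107]
 [ 72  64  49  30  17  10   6  11   4  11  16  20  21  25  18  15  16  32
   57  84 101 111]
 [ 73  69  60  47  29  14   6   6   7  10  18  19  23  18  15  14  26  49
   80 101 112 117]
 [ 75  71  69  61  46  30  15  10   3   9  13  18  21  21  18  32  49  70
   96 114 123 126]
 [ 74  69  72  69  62  49  33  16   8  12  16  18  17  19  29  54  74  89
  105 120 128 132]
 [ 75  70  68  73  71  61  49  38  31  28  27  26  22  25  44  74  95 104
  110 121 130 135]]
jar_mid [393.1, 180.2]
brush_mid [318.0, 164.3]
bone_mid [257.2, 201.8]
wheel_grip [370.4, 252.4][ WARN:0@3.452] global loadsave.cpp:1063 imwrite_ Unsupported depth image for selected encoder is fallbacked to CV_8U.
```

Run:
```python
from h import *
a=cv2.imread("pics/top0.png").astype(int);b=cv2.imread("pics/fin.png").astype(int)
d=np.abs(cv2.GaussianBlur((a-b).astype(np.float32),(5,5),0)).max(2)
for n,r in dict(bone=(175,235,245,275),jar=(160,195,378,415),brush=(120,190,308,330)).items():print(n,d[r[0]:r[1],r[2]:r[3]].max().round(1))
st=state();print(st["time"],np.abs(st["qvel"]).max())
print(finish_job())
```

```text
bone 5.3
jar 5.1
brush 4.7
15.75 0.005705542363898036
the job is handed in; nothing more can be done
None
```

I handed the job in at 15.8 s. In the last top view the platform is level with the needle on its green mark. The ratchet wheel has gone three teeth clockwise, and the pawl has dropped in behind the red tooth. The gripper has let go of everything, and the jar, brush and loose bone show no movement. I never moved the gripper near the vertebra cast, but I didn't check it separately.

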